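# Set the last test bar in the kiln tray

### The arm

A 6-joint arm with a two-finger parallel gripper is mounted at the origin on a cart in front of the work surface, level with it; the furniture and walls round the work are solid. World frame = base frame: x ahead of the robot, y to its left, z up, the work surface at z = 0. Lengths are in m, angles in rad, forces in N, time in s.
With the tool pointing down it reaches from about 0.35 to 0.975 m from the base axis. Payload 7.1 kg.
Tool frame: the origin (TCP) lies midway between the tips of the shut fingers; the grasp point (between the pads) lies manip.hold_point_z behind it (manip.hold_point_z is the distance from the TCP to the grasp point, in m); z points along the fingers, y is the direction in which the jaws open and shut (so a half turn about z gives the same grasp; the last joint's range is limited). The gripper opens to 88 mm and grips with 3 to 60 N. Pads are 20 mm wide; open, the fingers measure 115 mm over their backs; the gripper's body (75 mm by 178 mm) begins 61 mm behind the grasp point.
Start: joints at [1.331, 0.423, 1.63, -0, 1.089, -0.019], TCP at [0.137, 0.61, 0.223] pointing down, gripper open.
Joint ranges: [-3, 3], [-0.9, 2.11], [0.09, 2.58], [-1.31, 4.45], [0.11, 2.69], [-2.54, 2.54]. Speed limits (rad/s): [2.39, 2.39, 3.01, 3.14, 3.14, 3.14].

### API

Orientations are given as [roll, pitch, yaw] about the fixed x, y, z axes, in that order (R = Rz(yaw) Ry(pitch) Rx(roll)).
In Python, from plant import manip, eyes, search_frame gives the robot as it stands.
- The arm moves only by the tool step_arm, never from a script. Its argument "series" is a list of rows, each an object with "twist": the turn, a rotation vector about the tool's x, y, z in rad, a list of three; "delta_pos": the shift along the tool's x, y, z in mm, a list of three; "jaw": the gripper command: -1 is shut, 1 is fully open, values between are in proportion. A call has exactly 8 rows; each row is the pose to reach, as a shift and turn from the pose measured when the call began, along the tool's axes at that moment; what a row does not reach only later rows make up. A row lasts 1/8 s, in which the tool goes at most 62.5 mm and 10.7 degrees, less where a joint would pass 70% of its speed; a pose out of reach is approached as far as the arm can. A call with a gripper value outside its range is refused whole. The fingers move at their own pace and stop on an object; "newtons" is the grip in N (left out, the last holds). Time passes only in rows, so rows that repeat a pose let the fingers close, or fill a call up. It gives the time, the measured TCP pose, the force and the opening at its end, in the units of the state.
- manip.get_state(): the state, without advancing time (a new reading comes with each control period).
- eyes.capture(name): name is "scene" or "top" or "wrist"; returns a dict with "frame" (384x512x3 uint8, blue, green, red), "range_z" (384x512 float32, m along the optical axis (not along the pixel's ray), 0 where there is no reading), "fx", "fy", "cx", "cy" (pixels), "D" ([k1, k2, p1, p2, k3] as OpenCV has them; the pictures are not rectified), "R" (3x3) and "t" (3): a world point X has camera coordinates R X + t. Camera axes: x right, y down, z forward; pixel columns grow to the right and rows downward; lengths in m; the calibration is good to about 2 mm. A picture is of the moment at which its call begins.
- manip.close_job(): hands the job in, once; it reports no verdict.
Trained networks look in a picture, given as the dict that the camera call returned (one of the last four; its "shot" number tells which), for a name from the list of things; names that differ only in an ending like _2 or _b are one class to them, and where a whole thing is asked for, a point or a joint stands for the part that bears it (a point fixed in the world has none). Each returns a list of dicts, best first, with "p" (0 to 1); they miss things now and then, are a little off and sometimes report something else, mostly with a low value. They report only what shows in the picture. A call takes as long as a camera call. They do not tell look-alikes from the thing itself.
- search_frame(picture, target): "location" ([column, row] in pixels, amid what is visible of it).
The state is a dict: "time_s": time; "qpos": joint angles; "joint_vel": joint speeds; "effort": joint torques, N m; "tool_pos": TCP position; "tool_rot": TCP orientation; "contact_force": force on the tool from outside, world axes, zero at the start; "torque": the same for the moment, N m; "grip_width": finger opening in m.
Only numpy, scipy, OpenCV 4.12 (cv2) and the standard library are available. Lean on these libraries where they do the work, as an engineer would, in place of code of your own. Each camera call takes 0.05 s, during which the arm holds its last target. There are 200 camera calls.

### The job

The kiln setter tray still lacks the last of its three clay test bars. Stand the spacer on the tray floor, flat against the open side of the middle bar; then take the last bar out of its drying cradle and lay it gently in the free end of the tray, up against the spacer, parallel to the other two and with its ends in line with theirs. Finally lift the spacer out and stand it upright on the bench, so that all three bars lie with the same even gap, and leave the laid bars and everything else where they were.

Things in the scene. Friction and masses are not known exactly. Their poses are not given: they have to be found in the camera images.
- last_bar_center (a point): The last bar: terracotta clay block 56 x 36 x 30 mm (its x, y, z), 0.15 kg; the point is its centre. At first it lies flat in the cradle, underside 12 mm above the bench, its end faces covered by the cradle's ends: grip its long sides (36 mm) there. In the tray only its ends (56 mm) leave room for fingers, so set it down on the bench in between and take it again by its ends.
- middle_bar_center (a point): The middle bar, the same size, loose, lying flat in the tray; the point is its centre, 25 mm above the bench. x runs along its length; y points away from the end bar to the free end of the tray. The last bar's centre belongs 48 mm along y.
- end_bar_center (a point): The end bar, the same size, loose, lying flat in the tray 12 mm from the middle bar (centres 48 mm apart); the point is its centre.
- spacer_grip (a point): The spacer, loose, 0.09 kg, standing on the bench at the start: a bare metal blade 50 mm long (x), 12 mm thick (y), 30 mm high, its top 6 mm bevelled to a ridge, with a blue plastic grip on top, 32 mm long and 10 mm thick, up to 70 mm above its foot. The point lies in the grip, 50 mm above its foot. Pinch the grip across its thickness.
- setter_tray: Cream ceramic setter tray, fixed, 136 x 170 mm (x, y) plus a 9 mm lug in the middle of either y end; origin on the bench under its centre. Flat floor 10 mm above the bench, 120 x 154 mm inside; lip 8 mm thick, its top 24 mm above the bench. The bars lie lengthwise along its x, in a row along its y; the free end is at +y.
- drying_cradle: The drying cradle of bent steel strip, fixed, 96 x 50 mm, origin on the bench under its centre. Its narrow shelf (26 mm wide, top 12 mm above the bench) carries the last bar; its upturned ends, 60 mm apart along x, rise to 46 mm.
- beaker_center (a point): Bystander, loose: glass beaker, 62 mm across, 81 mm tall; the point is its centre.
- flask_center (a point): Bystander, loose: conical flask with amber contents, 66 mm across, 100 mm tall; the point is its centre.
- timer_center (a point): Bystander, loose: white timer with coloured buttons, 56 x 62 x 16 mm; the point is its centre.
- cup_center (a point): Bystander, loose: white plastic cup, 64 mm across, 54 mm tall; the point is its centre.
- stopper_center (a point): Bystander, loose: red rubber stopper, 29 mm across, 28 mm tall; the point is its centre.
- lid_a_center (a point): Bystander, loose: black jar lid, 50 mm across, 14 mm high; the point is its centre.
- lid_b_center (a point): Bystander, loose: another black jar lid, the same size; the point is its centre.
There are look-alikes about, which are no part of the job. Leave any green or red look-alike of the part that bears last_bar_center alone.

How it is judged:
By the outcome, as a careful person would: the job done as asked, in the order asked, and still so for the second after the job is handed in, with the robot touching nothing.
It also fails if it takes over 72 s, if anything falls off the work surface, if the arm or the gripper's body presses on something with over 40 N, if the wrist force passes 120 N, or if a joint passes its speed limit or range.

## Working session

There is one attempt and no reset: what is moved stays moved. The work goes in short steps, Python scripts to look and compute and a tool call to move; the robot and the scene stay as the last step left them, time stands still between calls to the robot, and variables do not carry over. Pictures are saved under pics/ and viewed, on a budget of 10 in all, crops included, one or two more only if the job needs it, and the job is handed in when it is done.

Besides the shell and the picture viewer there is one more tool, called as name(argument=value, ...), one argument or row to a line, values as JSON. step_arm: Moves the arm, as the interface text tells. Its arguments: {"type":"object","properties":{"series":{"type":"array"},"newtons":{"type":"number"}},"required":["series"]}

```bash
ls; mkdir -p pics
cat > h.py <<'E'
import numpy as np, cv2
from plant import manip, eyes, search_frame
def world(c,uv,z=None):
    """pixel -> world; on plane z if given else by depth"""
    K=np.array([[c['fx'],0,c['cx']],[0,c['fy'],c['cy']],[0,0,1]]);R=np.array(c['R']);t=np.array(c['t'])
    uv=np.array(uv,float).reshape(-1,1,2)
    n=cv2.undistortPoints(uv,K,np.array(c['D']))[:,0]
    r=np.c_[n,np.ones(len(n))]
    o=-R.T@t; d=r@R
    if z is None:
        px=uv[:,0].round().astype(int); s=c['range_z'][px[:,1],px[:,0]][:,None]
    else: s=((z-o[2])/d[:,2])[:,None]
    return o+s*d
def cloud(c):
    h,w=c['range_z'].shape
    u,v=np.meshgrid(np.arange(w),np.arange(h))
    P=world(c,np.stack([u,v],-1).reshape(-1,2)).reshape(h,w,3); P[c['range_z']==0]=np.nan
    return P
E
cat > a.py <<'E'
from h import *
s=manip.get_state(); print({k:np.round(v,3) for k,v in s.items()}, manip.hold_point_z)
T={}
for n in ['top','scene']:
    c=eyes.capture(n); im=c['frame'].copy(); cv2.imwrite(f'pics/{n}0.png',im)
    np.savez(f'{n}0.npz',**{k:np.array(v) for k,v in c.items()})
    print(n,np.round(-np.array(c['R']).T@c['t'],3), c['fx'])
    for k in ['last_bar_center','middle_bar_center','spacer_grip','setter_tray','drying_cradle','beaker_center','flask_center','timer_center','cup_center','stopper_center','lid_a_center']:
        for d in search_frame(c,k)[:4]:
            print(k,round(d['p'],2),np.round(d['location']),np.round(world(c,d['location'])[0],3))
E
python3 a.py
```

```text
pics
{'time_s': np.float64(0.0), 'qpos': array([ 1.331,  0.424,  1.631,  0.   ,  1.089, -0.019]), 'joint_vel': array([-0.002,  0.001, -0.001, -0.   , -0.   , -0.   ]), 'effort': array([ 0.0000e+00, -5.4464e+01, -2.7367e+01,  6.4000e-02,  2.3000e-02,
       -0.0000e+00]), 'tool_pos': array([0.137, 0.609, 0.222]), 'tool_rot': array([-3.14 , -0.   ,  2.921]), 'contact_force': array([1.252, 0.385, 0.459]), 'torque': array([ 0.001,  0.032, -0.02 ]), 'grip_width': np.float64(0.088)} 0.0187
top [0.404 0.033 1.342] 449.7598064291569
last_bar_center 0.79 [374. 190.] [ 0.521 -0.285  0.042]
last_bar_center 0.7 [381. 141.] [ 0.671 -0.318  0.03 ]
last_bar_center 0.57 [399. 211.] [ 0.46  -0.364  0.029]
middle_bar_center 0.59 [280. 175.] [ 0.572 -0.012  0.042]
spacer_grip 0.47 [166. 192.] [0.531 0.325 0.027]
spacer_grip 0.21 [371. 203.] [ 0.486 -0.286  0.001]
setter_tray 0.74 [270. 179.] [0.565 0.016 0.008]
drying_cradle 0.77 [372. 201.] [ 0.489 -0.278  0.041]
drying_cradle 0.25 [206. 229.] [0.419 0.21  0.011]
beaker_center 0.67 [192. 147.] [0.667 0.25  0.008]
flask_center 0.59 [345. 148.] [ 0.644 
[... 460 characters left out ...]
. 211.] [ 0.554 -0.016  0.04 ]
middle_bar_center 0.64 [181. 170.] [0.508 0.326 0.027]
spacer_grip 0.56 [182. 168.] [0.513 0.325 0.033]
setter_tray 0.91 [258. 215.] [0.535 0.    0.027]
drying_cradle 0.86 [324. 281.] [ 0.489 -0.275  0.024]
beaker_center 0.58 [228. 156.] [0.636 0.243 0.062]
flask_center 0.74 [345. 230.] [ 0.644 -0.215  0.047]
flask_center 0.59 [281. 212.] [ 0.58  -0.046  0.041]
timer_center 0.91 [277. 296.] [ 0.38  -0.228  0.015]
timer_center 0.16 [336. 272.] [ 0.517 -0.287  0.043]
cup_center 0.8 [163. 197.] [0.37  0.216 0.053]
cup_center 0.18 [275. 298.] [ 0.373 -0.227  0.016]
stopper_center 0.47 [178. 151.] [0.566 0.428 0.028]
lid_a_center 0.63 [179. 204.] [0.413 0.205 0.012]
```

Run:
```python
import cv2
a=cv2.imread('pics/top0.png');b=cv2.imread('pics/scene0.png')
cv2.imwrite('pics/t1.png',cv2.resize(a[110:270,100:440],(800,376),interpolation=cv2.INTER_CUBIC))
cv2.imwrite('pics/s1.png',cv2.resize(b[130:330,130:430],(800,533),interpolation=cv2.INTER_CUBIC))
```

```text
(no output)
```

View pics/t1.png

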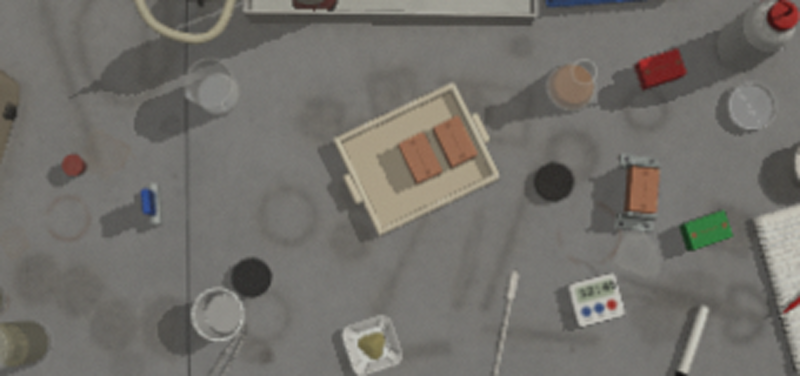

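View pics/s1.png

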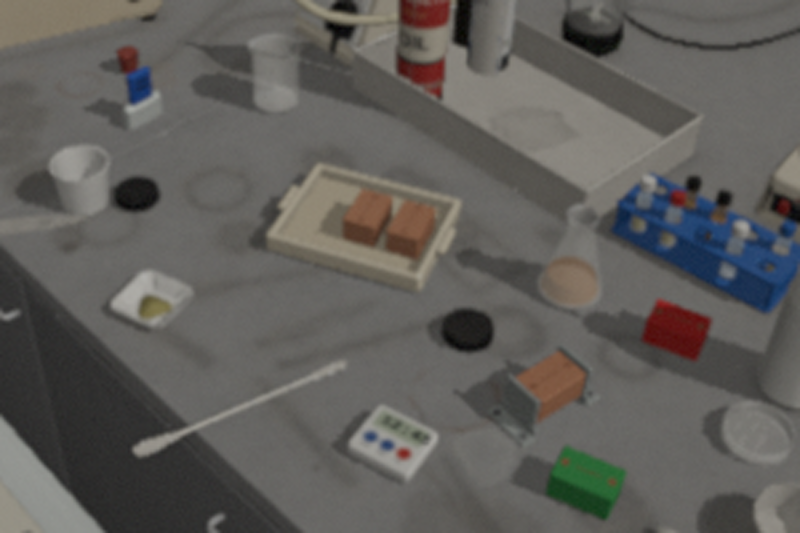

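The top view (crop scale 2.35) shows the middle bar at about (420,157) and the end bar at (456,141) in the tray. The free end is on the left. The spacer is at (150,205), and the cradle with the terracotta bar is at (642,190). The green and red look-alikes at (708,230) and (661,68) stay untouched.

```bash
cat >> h.py <<'E'
def rect(Pxy):
    c,(w,h),a=cv2.minAreaRect(Pxy.astype(np.float32)); a=np.deg2rad(a)
    if w<h: w,h,a=h,w,a+np.pi/2
    return np.round(c,4),round(w,4),round(h,4),round((a+np.pi/2)%np.pi-np.pi/2,3)
def blobs(c,mask,z,minpx=20):
    n,l,st,ce=cv2.connectedComponentsWithStats(mask.astype(np.uint8))
    for i in range(1,n):
        if st[i,4]<minpx: continue
        v,u=np.where(l==i)
        # pixel outlines -> corner points
        q=np.concatenate([np.c_[u+a,v+b] for a in(-.5,.5) for b in(-.5,.5)])
        yield st[i,4],np.round(ce[i]),rect(world(c,q,z)[:,:2])
def tocam(c,X):
    K=np.array([[c['fx'],0,c['cx']],[0,c['fy'],c['cy']],[0,0,1]])
    return cv2.projectPoints(np.array(X,float),cv2.Rodrigues(np.array(c['R']))[0],np.array(c['t']),K,np.array(c['D']))[0][:,0]
def masks(c):
    hsv=cv2.cvtColor(c['frame'],cv2.COLOR_BGR2HSV).astype(int);H,S,V=hsv[...,0],hsv[...,1],hsv[...,2]
    return dict(terra=(H<14)&(S>90)&(V>90),blue=(abs(H-113)<12)&(S>130)&(V>60),
                cream=(H>12)&(H<30)&(S>25)&(S<110)&(V>120))
E
python3 - <<'E'
from h import *
c=dict(np.load('top0.npz')); P=cloud(c); m=masks(c)
for b in blobs(c,m['terra']&(P[...,2]>.03)&(P[...,2]<.055),.04): print('terra',b)
for b in blobs(c,m['blue'],.065,8): print('blue',b)
k=cv2.morphologyEx(m['cream'].astype(np.uint8),cv2.MORPH_CLOSE,np.ones((9,9)))
for b in blobs(c,k,.02,400): print('cream',b)
for (u,v) in [(374,190),(280,175)]:
  print(c['frame'][v,u], P[v,u])
E
```

```text
terra (np.int32(218), array([293., 170.]), (array([ 0.5871, -0.0505]), 0.0567, 0.0395, np.float64(0.435)))
terra (np.int32(223), array([278., 177.]), (array([ 0.5671, -0.007 ]), 0.0578, 0.038, np.float64(0.438)))
terra (np.int32(218), array([373., 190.]), (array([ 0.5212, -0.2844]), 0.0594, 0.0375, np.float64(-0.127)))
blue (np.int32(226), array([223.,  26.]), (array([1.029 , 0.1492]), 0.0578, 0.0567, np.float64(1.565)))
blue (np.int32(88), array([15., 31.]), (array([1.0635, 0.8349]), 0.0592, 0.0339, np.float64(-0.27)))
blue (np.int32(44), array([ 5., 46.]), (array([1.0169, 0.8697]), 0.0597, 0.0249, np.float64(1.069)))
blue (np.int32(1202), array([364.,  97.]), (array([ 0.7966, -0.2629]), 0.1867, 0.0835, np.float64(-1.5)))
blue (np.int32(32), array([162., 195.]), (array([0.5169, 0.331 ]), 0.0291, 0.0118, np.float64(-0.001)))
cream (np.int32(2531), array([158.,  56.]), (array([0.949 , 0.4362]), 0.4523, 0.4242, np.float64(1.501)))
cream (np.int32(510), array([383.,  53.]), (array([ 0.9666, -0.3457]), 0.1324, 0.0838, np.float64(-1.567)))
cream (np.int32(6343), array([ 27., 159.]), (array([0.6292, 0.8   ]), 0.4169, 0.3112, np.float64(-0.259)))
cream (np.int32(2350), array([275., 177.]), (array([ 0.5692, -0.0036]), 0.1928, 0.1429, np.float64(-1.145)))
cream (np.int32(2255), array([280., 353.]), (array([ 0.0339, -0.0019]), 0.2159, 0.1575, np.float64(-1.567)))
[ 71  94 138] [ 0.52160653 -0.28662817  0.04242764]
[ 83 107 151] [ 0.57143535 -0.01196709  0.04168003]
```

```bash
cat >> h.py <<'E'
from scipy.spatial.transform import Rotation as Rn
def plan(*wps):
    s=manip.get_state(); R0=Rn.from_euler('xyz',s['tool_rot']); p=np.array(s['tool_pos'])
    print('t',round(s['time_s'],2),'pos',np.round(p,4),'yaw',round(s['tool_rot'][2],3),'F',np.round(s['contact_force'],1),'w',round(s['grip_width'],4),'q',np.round(s['qpos'],2))
    for w in wps:
        d=R0.inv().apply(np.array(w[:3])-p)*1000
        t=(R0.inv()*Rn.from_euler('xyz',[np.pi,0,w[3]])).as_rotvec()
        print(w,'-> dpos',d.round(1),'twist',t.round(3))
E
python3 -c "
from h import *
plan((.517,.331,.2,3.1416))
c=eyes.capture('wrist');R=np.array(c['R']);o=-R.T@c['t'];s=manip.get_state();R0=Rn.from_euler('xyz',s['tool_rot'])
print('cam in tool',R0.inv().apply(o-s['tool_pos']),'axis',R0.inv().apply(R[2]),'imx',R0.inv().apply(R[0]),c['fx'])"
```

```text
t 1.2 pos [0.1369 0.6098 0.2227] yaw 2.921 F [-0.  -0.4  0.6] w 0.0878 q [ 1.33  0.42  1.63 -0.    1.09 -0.02]
(0.517, 0.331, 0.2, 3.1416) -> dpos [-432.  -188.8   22.7] twist [-0.    -0.    -0.221]
cam in tool [ 0.06585749 -0.0005775  -0.16173646] axis [-2.41680618e-01  4.24208863e-04  9.70355759e-01] imx [ 1.23719307e-04  9.99999910e-01 -4.06354332e-04] 275.7316903381846
```

step_arm(
  series=[
    {"twist": [0,0,-0.03],"delta_pos": [-54,-24,3],"jaw": 0.0},
    {"twist": [0,0,-0.06],"delta_pos": [-108,-47,6],"jaw": 0.0},
    {"twist": [0,0,-0.09],"delta_pos": [-162,-71,9],"jaw": 0.0},
    {"twist": [0,0,-0.12],"delta_pos": [-216,-94,12],"jaw": 0.0},
    {"twist": [0,0,-0.15],"delta_pos": [-270,-118,15],"jaw": 0.0},
    {"twist": [0,0,-0.18],"delta_pos": [-324,-142,18],"jaw": 0.0},
    {"twist": [0,0,-0.2],"delta_pos": [-378,-165,21],"jaw": 0.0},
    {"twist": [0,0,-0.221],"delta_pos": [-432,-189,23],"jaw": 0.0},
  ],
)

```text
time_s: 2.25
tool_pos: [0.5185, 0.3296, 0.1997]
tool_rot: [3.141, 0.0, -3.141]
contact_force: [-0.6, 0.7, -0.4]
grip_width: 0.0438
```

Run:
```python
from h import *
c=eyes.capture('wrist'); cv2.imwrite('pics/w1.png',c['frame']); np.savez('w1.npz',**{k:np.array(v) for k,v in c.items()})
P=cloud(c); m=masks(c)
for b in blobs(c,m['blue'],.068,60): print('blue',b)
for b in blobs(c,m['blue']&(P[...,2]>.0655),.07,60): print('bluetop',b)
Z=P[...,2]; near=np.hypot(P[...,0]-.517,P[...,1]-.331)<.05
q=near&(Z>.008)&(Z<.05); print('blade',rect(P[q][:,:2])); 
q=near&(Z>.01)&(Z<.026); print('blade side',rect(P[q][:,:2])); print(np.nanmax(Z[near]))
plan()
```

```text
blue (np.int32(223), array([257., 181.]), (array([0.5148, 0.3322]), 0.0349, 0.0095, np.float64(0.088)))
bluetop (np.int32(205), array([257., 182.]), (array([0.516 , 0.3323]), 0.0314, 0.0095, np.float64(0.088)))
blade (array([0.5164, 0.3326]), 0.0496, 0.0118, np.float64(0.096))
blade side (array([0.5165, 0.3326]), 0.0494, 0.0118, np.float64(0.096))
0.32130010285045074
t 2.3 pos [0.5236 0.3257 0.1997] yaw 3.141 F [ 4.3 -2.9  0.9] w 0.0437 q [ 0.54  0.44  1.67 -0.    1.03 -1.03]
```

View pics/w1.png

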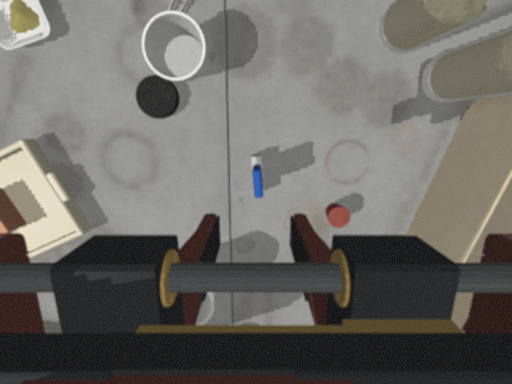

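The wrist view shows the spacer at (257,181), clear of the stopper at (338,215). It measures (0.516, 0.3325) with yaw 0.093.

```bash
python3 -c "
from h import *
plan((.5162,.3325,.09,3.235),(.5162,.3325,.034,3.235))"
```

```text
t 2.3 pos [0.5236 0.3257 0.1997] yaw 3.141 F [ 4.3 -2.9  0.9] w 0.0437 q [ 0.54  0.44  1.67 -0.    1.03 -1.03]
(0.5162, 0.3325, 0.09, 3.235) -> dpos [  7.8   6.9 109.6] twist [-0.001  0.004 -0.094]
(0.5162, 0.3325, 0.034, 3.235) -> dpos [  8.    7.  165.6] twist [-0.001  0.004 -0.094]
```

step_arm(
  series=[
    {"twist": [0,0.004,-0.05],"delta_pos": [7.8,6.9,45],"jaw": 0.0},
    {"twist": [0,0.004,-0.094],"delta_pos": [7.8,6.9,90],"jaw": -0.2},
    {"twist": [0,0.004,-0.094],"delta_pos": [7.8,6.9,115],"jaw": -0.4},
    {"twist": [0,0.004,-0.094],"delta_pos": [7.9,6.9,135],"jaw": -0.5},
    {"twist": [0,0.004,-0.094],"delta_pos": [8,7,150],"jaw": -0.5},
    {"twist": [0,0.004,-0.094],"delta_pos": [8,7,160],"jaw": -0.5},
    {"twist": [0,0.004,-0.094],"delta_pos": [8,7,165],"jaw": -0.5},
    {"twist": [0,0.004,-0.094],"delta_pos": [8,7,165.5],"jaw": -0.5},
  ],
)

```text
time_s: 3.3
tool_pos: [0.5164, 0.3327, 0.0343]
tool_rot: [-3.141, -0.0, -3.049]
contact_force: [-0.0, -0.2, 0.6]
grip_width: 0.022
```

```bash
python3 -c "
from h import *
plan((.5162,.3325,.034,3.235))"
```

```text
t 3.3 pos [0.5164 0.3327 0.0343] yaw -3.049 F [-0.  -0.2  0.6] w 0.022 q [ 0.55  0.66  1.74 -0.    0.73 -1.11]
(0.5162, 0.3325, 0.034, 3.235) -> dpos [ 0.2 -0.1  0.3] twist [-0.001 -0.    -0.   ]
```

step_arm(
  series=[
    {"twist": [0,0,0],"delta_pos": [0,0,0],"jaw": -1},
    {"twist": [0,0,0],"delta_pos": [0,0,0],"jaw": -1},
    {"twist": [0,0,0],"delta_pos": [0,0,0],"jaw": -1},
    {"twist": [0,0,0],"delta_pos": [0,0,0],"jaw": -1},
    {"twist": [0,0,0],"delta_pos": [0,0,-5],"jaw": -1},
    {"twist": [0,0,0],"delta_pos": [0,0,-30],"jaw": -1},
    {"twist": [0,0,0],"delta_pos": [0,0,-70],"jaw": -1},
    {"twist": [0,0,0],"delta_pos": [0,0,-100],"jaw": -1},
  ],
  newtons=25,
)

```text
time_s: 4.3
tool_pos: [0.5163, 0.3327, 0.1356]
tool_rot: [-3.141, -0.0, -3.049]
contact_force: [-0.2, 0.4, -0.6]
grip_width: 0.01
```

```bash
python3 -c "
from h import *
y=.433+3.1416
plan((.58,.11,.16,y))"
```

```text
t 4.3 pos [0.5163 0.3327 0.1356] yaw -3.049 F [-0.2  0.4 -0.6] w 0.01 q [ 0.55  0.52  1.71 -0.    0.92 -1.11]
(0.58, 0.11, 0.16, 3.5745999999999998) -> dpos [ -42.7 -227.7  -24.1] twist [-0.001 -0.    -0.34 ]
```

```bash
python3 -c "
from h import *
y=.433+3.1416
plan((.645,.062,.2,y))"
```

```text
t 4.3 pos [0.5163 0.3327 0.1356] yaw -3.049 F [-0.2  0.4 -0.6] w 0.01 q [ 0.55  0.52  1.71 -0.    0.92 -1.11]
(0.645, 0.062, 0.2, 3.5745999999999998) -> dpos [-103.  -281.6  -64.1] twist [-0.001 -0.    -0.34 ]
```

step_arm(
  series=[
    {"twist": [0,0,-0.04],"delta_pos": [-10,-25,-15],"jaw": -1},
    {"twist": [0,0,-0.1],"delta_pos": [-27,-75,-32],"jaw": -1},
    {"twist": [0,0,-0.16],"delta_pos": [-47,-130,-45],"jaw": -1},
    {"twist": [0,0,-0.22],"delta_pos": [-67,-184,-55],"jaw": -1},
    {"twist": [0,0,-0.28],"delta_pos": [-85,-233,-62],"jaw": -1},
    {"twist": [0,0,-0.32],"delta_pos": [-97,-265,-64],"jaw": -1},
    {"twist": [0,0,-0.34],"delta_pos": [-103,-281,-64],"jaw": -1},
    {"twist": [0,0,-0.34],"delta_pos": [-103,-281.6,-64],"jaw": -1},
  ],
)

```text
time_s: 5.3
tool_pos: [0.645, 0.0608, 0.1996]
tool_rot: [-3.141, -0.001, -2.711]
contact_force: [-0.2, 0.4, -0.5]
grip_width: 0.0095
```

Run:
```python
from h import *
c=eyes.capture('wrist'); cv2.imwrite('pics/w2.png',c['frame']); np.savez('w2.npz',**{k:np.array(v) for k,v in c.items()})
P=cloud(c); m=masks(c); Z=P[...,2]
for b in blobs(c,m['terra']&(Z>.036)&(Z<.045),.04,100): print('terra',b)
k=cv2.morphologyEx(m['cream'].astype(np.uint8),cv2.MORPH_CLOSE,np.ones((9,9)))
for b in blobs(c,k,.024,400): print('cream',b)
b=m['blue']&(Z>.1)
if b.any(): print(P[b].min(0),P[b].max(0))
plan()
```

```text
terra (np.int32(1688), array([187.,  91.]), (array([ 0.5869, -0.0485]), 0.0543, 0.0372, np.float64(0.428)))
terra (np.int32(1670), array([230.,  92.]), (array([ 0.5675, -0.0051]), 0.0555, 0.0367, np.float64(0.424)))
cream (np.int32(14997), array([240.,  93.]), (array([ 0.569 , -0.0011]), 0.1886, 0.1373, np.float64(-1.149)))
cream (np.int32(2242), array([49., 95.]), (array([ 0.6565, -0.196 ]), 0.0649, 0.0567, np.float64(-1.343)))
[0.61753076 0.04665623 0.20014792] [0.64984359 0.06662971 0.29403906]
t 5.35 pos [0.6447 0.0617 0.1996] yaw -2.71 F [-0.5  0.1 -0.7] w 0.0101 q [ 0.08  0.48  1.59 -0.    1.07 -1.92]
```

View pics/w2.png

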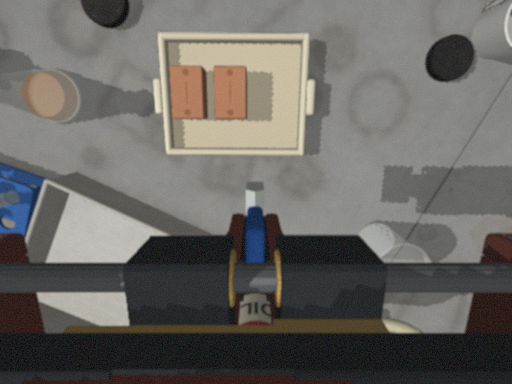

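The tray view shows the end bar at (187,92) and the middle bar at (230,92). The free end is on the right, and the held spacer is at (256,225). I'll check camera bias against the held spacer in tool axes.

Run:
```python
from h import *
c=dict(np.load('w2.npz')); P=cloud(c); m=masks(c); s=manip.get_state(); R0=Rn.from_euler('xyz',s['tool_rot']);p=np.array(s['tool_pos'])
T=R0.inv().apply((P-p).reshape(-1,3)).reshape(P.shape)*1000
for lo,hi in [(-40,-25),(-25,-15),(-15,-5),(-5,0)]:
    b=m['blue']&(T[...,2]>lo)&(T[...,2]<hi)&(abs(T[...,1])<12)
    if b.sum()>5: print('blue',lo,b.sum(),np.percentile(T[b],[2,50,98],axis=0).round(1).tolist())
b=(abs(T[...,1])<12)&(T[...,2]>2)&(T[...,2]<36)&(abs(T[...,0])<40)
print('blade',b.sum(),np.percentile(T[b],[2,50,98],axis=0).round(1).tolist(), rect(T[b][:,:2]))
# gray blade end in image: columns
v,u=np.where(b); print(u.min(),u.max(),v.min(),v.max())
# edge-precise bar outline from image, sub-pixel: per-bar rect w/ terra mask and tops
Z=P[...,2]
mm=m['terra']&(Z>.034)
n,l,st,ce=cv2.connectedComponentsWithStats(mm.astype(np.uint8))
for i in range(1,n):
    if st[i,4]>500:
        M=T[(l==i)&(Z>.0385)]; print('bar in tool',np.percentile(M,[1,50,99],axis=0).round(1).tolist(), M.mean(0).round(1))
```

```text
blue -40 760 [[-2.4, -6.1, -35.5], [8.0, -1.0, -34.0], [15.6, 3.6, -26.1]]
blue -25 104 [[13.0, -5.8, -24.6], [15.3, -1.3, -19.9], [15.7, 3.4, -15.4]]
blue -15 81 [[14.2, -5.2, -14.9], [15.4, -1.0, -10.5], [15.8, 2.7, -5.2]]
blue -5 29 [[14.7, -4.8, -4.8], [15.4, -1.0, -3.0], [15.8, 2.3, -0.8]]
blade 486 [[10.7, -6.8, 3.9], [21.7, -1.6, 9.8], [24.8, 4.3, 34.5]] (array([16.2011, -1.2613]), 17.5114, 11.9551, np.float64(0.003))
246 263 181 214
bar in tool [[71.8, -93.5, 158.3], [99.6, -76.1, 160.1], [125.0, -59.1, 161.1]] [ 99.2 -76.2 160. ]
bar in tool [[71.8, -45.6, 158.3], [99.4, -28.7, 160.1], [125.0, -11.6, 161.1]] [ 98.8 -28.6 160. ]
```

```bash
python3 -c "
from h import *
y=.424+3.1416
plan((.5568,.0183,.12,y),(.5568,.0183,.052,y))"
```

```text
t 5.35 pos [0.6447 0.0617 0.1996] yaw -2.71 F [-0.5  0.1 -0.7] w 0.0101 q [ 0.08  0.48  1.59 -0.    1.07 -1.92]
(0.5568, 0.0183, 0.12, 3.5656) -> dpos [97.9 -2.6 79.7] twist [-0.    -0.001  0.007]
(0.5568, 0.0183, 0.052, 3.5656) -> dpos [ 97.8  -2.6 147.7] twist [-0.    -0.001  0.007]
```

step_arm(
  series=[
    {"twist": [0,0,0.007],"delta_pos": [35,-1,20],"jaw": -1},
    {"twist": [0,0,0.007],"delta_pos": [75,-2,45],"jaw": -1},
    {"twist": [0,0,0.007],"delta_pos": [95,-2.6,65],"jaw": -1},
    {"twist": [0,0,0.007],"delta_pos": [97.8,-2.6,85],"jaw": -1},
    {"twist": [0,0,0.007],"delta_pos": [97.8,-2.6,110],"jaw": -1},
    {"twist": [0,0,0.007],"delta_pos": [97.8,-2.6,130],"jaw": -1},
    {"twist": [0,0,0.007],"delta_pos": [97.8,-2.6,142],"jaw": -1},
    {"twist": [0,0,0.007],"delta_pos": [97.8,-2.6,147.7],"jaw": -1},
  ],
)

```text
time_s: 6.35
tool_pos: [0.5564, 0.0189, 0.0515]
tool_rot: [-3.142, -0.002, -2.717]
contact_force: [0.6, 0.3, -0.8]
grip_width: 0.0099
```

Run:
```python
from h import *
y=.424+3.1416
c=eyes.capture('wrist'); cv2.imwrite('pics/w3.png',c['frame']); np.savez('w3.npz',**{k:np.array(v) for k,v in c.items()})
plan((.5573,.0173,.0445,y))
P=cloud(c); m=masks(c); Z=P[...,2]
for b in blobs(c,m['terra']&(Z>.036)&(Z<.045),.04,100): print('terra',b)
q=(Z>.012)&(Z<.055)&(np.hypot(P[...,0]-.557,P[...,1]-.018)<.06)&~m['terra']
print(q.sum()); cv2.imwrite('pics/w3c.png',cv2.resize(c['frame'][60:260,140:400],(780,600),interpolation=cv2.INTER_CUBIC))
```

```text
t 6.4 pos [0.5563 0.0187 0.0512] yaw -2.717 F [-0.1 -0.2 -2.2] w 0.0101 q [ 0.01  0.58  1.87 -0.    0.69 -1.98]
(0.5573, 0.0173, 0.0445, 3.5656) -> dpos [-0.3 -1.7  6.7] twist [-0.    -0.002  0.001]
terra (np.int32(3241), array([141., 213.]), (array([ 0.5856, -0.049 ]), 0.0557, 0.0361, np.float64(0.425)))
terra (np.int32(2503), array([213., 206.]), (array([ 0.5573, -0.0098]), 0.0365, 0.0357, np.float64(0.425)))
2180
```

View pics/w3c.png

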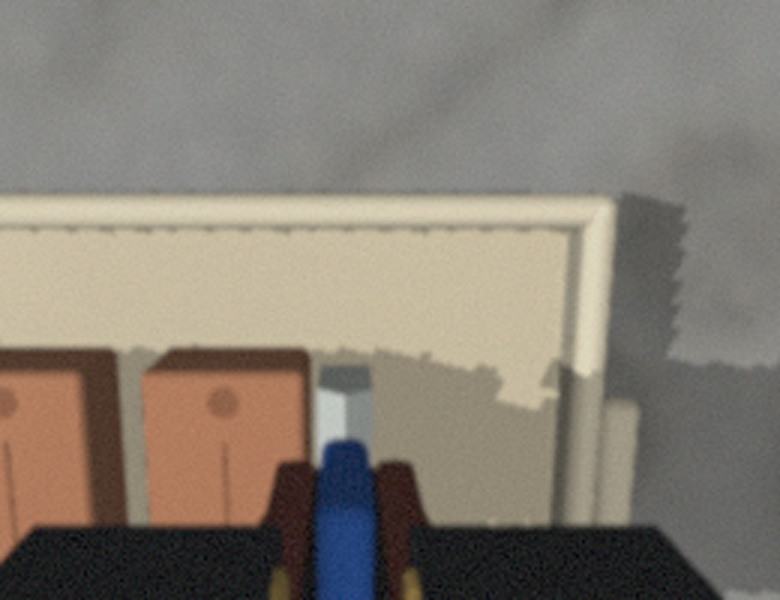

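The crop shows the blade at about (345,415), with the middle bar's open edge at about x=308. It is parallel, with a small gap. Next I'll put a number on that gap.

Run:
```python
from h import *
c=dict(np.load('w3.npz')); P=cloud(c); m=masks(c); Z=P[...,2]
a=.424; U=np.array([[np.cos(a),np.sin(a)],[-np.sin(a),np.cos(a)]])
L=((P[...,:2]-np.array([.5673,-.0049]))@U.T)*1000   # bar frame, mm, nominal middle bar centre
def row(n,q,bins):
    for lo,hi in bins:
        k=q&(L[...,0]>lo)&(L[...,0]<hi)
        if k.sum()>8: print(n,(lo,hi),k.sum(),np.percentile(L[k][:,1],[1,99]).round(1))
top=m['terra']&(Z>.037)
row('bars y<',top&(L[...,1]<-24),[(-26,-16),(-16,-6),(0,20)])
row('mid',top&(L[...,1]>-24),[(-27,-22),(-22,-16),(-16,-8)])
print('mid xmin',np.percentile(L[top&(L[...,1]>-24)][:,0],1),'end xmin/max',np.percentile(L[top&(L[...,1]<-24)][:,0],[1,99]))
bl=~m['terra']&~m['blue']&(abs(L[...,1]-26)<9)&(Z>.016)&(Z<.052)&(L[...,0]<-14)
for z0,z1 in [(.018,.03),(.03,.04),(.04,.046)]: row(f'blade{z0}',bl&(Z>z0)&(Z<z1),[(-30,-24),(-24,-20),(-20,-16)])
print('blade xmin',np.percentile(L[bl][:,0],1))
p=(np.array([.5564,.0189])-[.5673,-.0049])@U.T*1000; print('tcp at shot',p)
```

```text
bars y< (-26, -16) 804 [-65.3 -31. ]
bars y< (-16, -6) 774 [-65.3 -30.9]
bars y< (0, 20) 922 [-65.6 -31.1]
mid (-27, -22) 418 [-18.  17.]
mid (-22, -16) 482 [-17.7  16.9]
mid (-16, -8) 645 [-17.8  16.9]
mid xmin -33.84670684482576 end xmin/max [-27.91169988  22.69757986]
blade0.018 (-30, -24) 69 [17.1 31.8]
blade0.03 (-30, -24) 63 [17.3 31.6]
blade0.04 (-30, -24) 42 [20.3 31.3]
blade0.04 (-24, -20) 98 [20.3 31.3]
blade0.04 (-20, -16) 97 [20.3 31.4]
blade xmin -65.1975102652147
tcp at shot [-0.14326454 26.17688819]
```

step_arm(
  series=[
    {"twist": [0,-0.002,0],"delta_pos": [0,-0.5,2],"jaw": -1},
    {"twist": [0,-0.002,0],"delta_pos": [-0.2,-1,3.5],"jaw": -1},
    {"twist": [0,-0.002,0],"delta_pos": [-0.3,-1.4,5],"jaw": -1},
    {"twist": [0,-0.002,0],"delta_pos": [-0.3,-1.7,6],"jaw": -1},
    {"twist": [0,-0.002,0],"delta_pos": [-0.3,-1.8,6.4],"jaw": -1},
    {"twist": [0,-0.002,0],"delta_pos": [-0.3,-1.9,6.6],"jaw": -1},
    {"twist": [0,-0.002,0],"delta_pos": [-0.3,-1.9,6.7],"jaw": -1},
    {"twist": [0,-0.002,0],"delta_pos": [-0.3,-1.9,6.7],"jaw": -1},
  ],
)

```text
time_s: 7.4
tool_pos: [0.5574, 0.0172, 0.0449]
tool_rot: [-3.142, 0.0, -2.717]
contact_force: [-2.7, -0.2, 4.7]
grip_width: 0.01
```

```bash
cat >> h.py <<'E'
def gap(tag):
    c=eyes.capture('wrist'); cv2.imwrite(f'pics/{tag}.png',c['frame']); np.savez(f'{tag}.npz',**{k:np.array(v) for k,v in c.items()})
    P=cloud(c); m=masks(c); Z=P[...,2]
    a=.424; U=np.array([[np.cos(a),np.sin(a)],[-np.sin(a),np.cos(a)]])
    L=((P[...,:2]-np.array([.5673,-.0049]))@U.T)*1000
    top=m['terra']&(Z>.036)&(Z<.046)
    for n,lo,hi in [('end',-75,-24.5),('mid',-24.5,23),('last',23,80)]:
        k=top&(L[...,1]>lo)&(L[...,1]<hi)&(abs(L[...,0])<35)
        if k.sum()>50:
            print(n,k.sum(),'rect',rect(L[k][:,:2]),'p1/99',np.percentile(L[k][:,:2],[1,99],axis=0).round(1).tolist())
    bl=~m['terra']&~m['blue']&(abs(L[...,1]-25)<9)&(Z>.016)&(Z<.052)&(L[...,0]<-14)&(L[...,0]>-27)
    for z0,z1 in [(.018,.03),(.03,.037)]:
        k=bl&(Z>z0)&(Z<z1)
        if k.sum()>8: print('blade',z0,k.sum(),np.percentile(L[k][:,:2],[1,99],axis=0).round(1).tolist())
    s=manip.get_state(); print('tcp',((np.array(s['tool_pos'][:2])-[.5673,-.0049])@U.T*1000).round(2))
    return c,P,L,m
def bf(x,y):  # bar-frame mm -> world xy
    a=.424; return np.array([.5673,-.0049])+np.array([x*np.cos(a)-y*np.sin(a),x*np.sin(a)+y*np.cos(a)])/1000
E
python3 -c "
from h import *
gap('w4'); plan((*bf(0,24.1),.0443,.424+3.1416))"
```

```text
end 3303 rect (array([ -2.6648, -48.2028]), 52.4018, 36.4369, np.float64(0.02)) p1/99 [[-28.0, -65.6], [20.8, -31.0]]
mid 2466 rect (array([-11.7698,  -0.5935]), 35.5425, 33.5317, np.float64(1.567)) p1/99 [[-28.1, -17.8], [4.2, 17.1]]
blade 0.018 89 [[-26.3, 17.3], [-15.0, 29.6]]
blade 0.03 190 [[-25.1, 18.1], [-14.2, 29.4]]
tcp [ 0.03 24.18]
t 7.45 pos [0.5574 0.0171 0.0449] yaw -2.717 F [-1.8  0.3  5.4] w 0.0097 q [ 0.01  0.59  1.87 -0.    0.68 -1.99]
(np.float64(0.5573850301582534), np.float64(0.01706595941536026), 0.0443, 3.5656) -> dpos [ 0.  -0.1  0.6] twist [-0.     0.     0.001]
```

step_arm(
  series=[
    {"twist": [0,0,0],"delta_pos": [0,0,0],"jaw": -0.8},
    {"twist": [0,0,0],"delta_pos": [0,0,0],"jaw": -0.6},
    {"twist": [0,0,0],"delta_pos": [0,0,0],"jaw": -0.45},
    {"twist": [0,0,0],"delta_pos": [0,0,-3],"jaw": -0.45},
    {"twist": [0,0,0],"delta_pos": [0,0,-25],"jaw": -0.45},
    {"twist": [0,0,0],"delta_pos": [0,0,-70],"jaw": -0.45},
    {"twist": [0,0,0],"delta_pos": [0,0,-120],"jaw": 0},
    {"twist": [0,0,0],"delta_pos": [0,0,-160],"jaw": 0.5},
  ],
)

```text
time_s: 8.45
tool_pos: [0.5577, 0.0171, 0.2071]
tool_rot: [-3.141, 0.001, -2.717]
contact_force: [0.9, 0.2, -0.2]
grip_width: 0.0409
```

```bash
python3 -c "
from h import *
plan((.60,-.295,.2,3.015),(.59,.03,.2,3.566))"
```

```text
t 8.45 pos [0.5577 0.0171 0.2071] yaw -2.717 F [ 0.9  0.2 -0.2] w 0.0409 q [ 0.01  0.34  1.79 -0.    1.   -1.99]
(0.6, -0.295, 0.2, 3.015) -> dpos [  90.1 -301.8    7.2] twist [-0.     0.002  0.552]
(0.59, 0.03, 0.2, 3.566) -> dpos [-34.8  -1.6   7.2] twist [-0.001  0.001  0.001]
```

step_arm(
  series=[
    {"twist": [0,0,0.05],"delta_pos": [8,-30,3],"jaw": 0.6},
    {"twist": [0,0,0.15],"delta_pos": [24,-82,5],"jaw": 0.6},
    {"twist": [0,0,0.25],"delta_pos": [41,-137,7],"jaw": 0.6},
    {"twist": [0,0,0.35],"delta_pos": [58,-192,7],"jaw": 0.6},
    {"twist": [0,0,0.45],"delta_pos": [74,-246,7],"jaw": 0.6},
    {"twist": [0,0,0.53],"delta_pos": [86,-286,7],"jaw": 0.6},
    {"twist": [0,0,0.552],"delta_pos": [90,-301,7],"jaw": 0.6},
    {"twist": [0,0,0.552],"delta_pos": [90,-302,7],"jaw": 0.6},
  ],
)

```text
time_s: 9.45
tool_pos: [0.6, -0.2953, 0.2]
tool_rot: [3.141, 0.001, 3.014]
contact_force: [-1.3, 0.1, 0.1]
grip_width: 0.0703
```

Run:
```python
from h import *
c=eyes.capture('wrist'); cv2.imwrite('pics/w5.png',c['frame'])
P=cloud(c); m=masks(c); Z=P[...,2]
for b in blobs(c,m['terra']&(Z>.038)&(Z<.047),.042,200): print('terra',b)
plan((.521,-.2845,.1,3.015),(.521,-.2845,.013,3.015))
```

```text
terra (np.int32(1604), array([256., 108.]), (array([ 0.5207, -0.2842]), 0.0557, 0.0352, np.float64(-0.112)))
terra (np.int32(1095), array([500., 117.]), (array([ 0.5673, -0.0104]), 0.0568, 0.0345, np.float64(0.38)))
terra (np.int32(1488), array([464., 140.]), (array([ 0.586 , -0.0529]), 0.0569, 0.0375, np.float64(0.418)))
t 9.5 pos [ 0.6    -0.2944  0.2   ] yaw 3.015 F [-0.5  1.6  1.1] w 0.0702 q [-0.47  0.51  1.54  0.    1.09 -1.92]
(0.521, -0.2845, 0.1, 3.015) -> dpos [79.7 -0.2 99.9] twist [0.001 0.001 0.   ]
(0.521, -0.2845, 0.013, 3.015) -> dpos [ 79.7  -0.3 186.9] twist [0.001 0.001 0.   ]
```

View pics/w5.png

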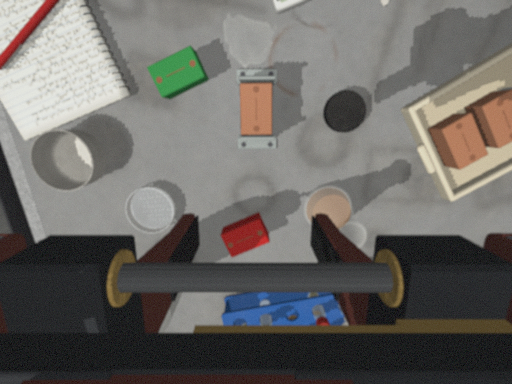

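The terracotta bar is in the cradle at (256,108). The lid at (345,110) and the green block at (177,72) are off to either side, so I'll open the jaws only part-way.

Run:
```python
from h import *
plan((.5207,-.2842,.1,3.024),(.5207,-.2842,.017,3.024))
```

```text
t 9.5 pos [ 0.6    -0.2944  0.2   ] yaw 3.015 F [-0.5  1.6  1.1] w 0.0702 q [-0.47  0.51  1.54  0.    1.09 -1.92]
(0.5207, -0.2842, 0.1, 3.024) -> dpos [80.   0.1 99.9] twist [ 0.001  0.001 -0.009]
(0.5207, -0.2842, 0.017, 3.024) -> dpos [ 80.1   0.  182.9] twist [ 0.001  0.001 -0.009]
```

step_arm(
  series=[
    {"twist": [0,0,-0.009],"delta_pos": [40,0,30],"jaw": 0.3},
    {"twist": [0,0,-0.009],"delta_pos": [75,0,60],"jaw": 0.27},
    {"twist": [0,0,-0.009],"delta_pos": [80,0,85],"jaw": 0.27},
    {"twist": [0,0,-0.009],"delta_pos": [80,0,105],"jaw": 0.27},
    {"twist": [0.001,0.001,-0.009],"delta_pos": [80,0,135],"jaw": 0.27},
    {"twist": [0.001,0.001,-0.009],"delta_pos": [80,0,160],"jaw": 0.27},
    {"twist": [0.001,0.001,-0.009],"delta_pos": [80,0,176],"jaw": 0.27},
    {"twist": [0.001,0.001,-0.009],"delta_pos": [80,0,183],"jaw": 0.27},
  ],
)

```text
time_s: 10.5
tool_pos: [0.5207, -0.2831, 0.0164]
tool_rot: [3.141, -0.001, 3.026]
contact_force: [-0.7, -1.1, -0.1]
grip_width: 0.0559
```

Run:
```python
from h import *
plan((.5207,-.2842,.017,3.024))
```

```text
t 10.5 pos [ 0.5207 -0.2831  0.0164] yaw 3.026 F [-0.7 -1.1 -0.1] w 0.0559 q [-0.52  0.67  1.8  -0.    0.68 -1.97]
(0.5207, -0.2842, 0.017, 3.024) -> dpos [-0.2 -1.1 -0.6] twist [ 0.    -0.001  0.002]
```

step_arm(
  series=[
    {"twist": [0,-0.001,0.002],"delta_pos": [0,-1.1,-0.6],"jaw": 0},
    {"twist": [0,-0.001,0.002],"delta_pos": [0,-1.1,-0.6],"jaw": -0.5},
    {"twist": [0,-0.001,0.002],"delta_pos": [0,-1.1,-0.6],"jaw": -1},
    {"twist": [0,-0.001,0.002],"delta_pos": [0,-1.1,-0.6],"jaw": -1},
    {"twist": [0,-0.001,0.002],"delta_pos": [0,-1.1,-0.6],"jaw": -1},
    {"twist": [0,-0.001,0.002],"delta_pos": [0,-1.1,-8],"jaw": -1},
    {"twist": [0,-0.001,0.002],"delta_pos": [0,-1.1,-30],"jaw": -1},
    {"twist": [0,-0.001,0.002],"delta_pos": [0,-1.1,-75],"jaw": -1},
  ],
  newtons=18,
)

```text
time_s: 11.5
tool_pos: [0.5191, -0.2835, 0.0906]
tool_rot: [3.14, -0.004, 3.024]
contact_force: [1.2, -0.8, -0.9]
grip_width: 0.036
```

Run:
```python
from h import *
plan((.52,-.05,.19,3.3),(.53,.17,.19,3.566))
```

```text
t 11.5 pos [ 0.5191 -0.2835  0.0906] yaw 3.024 F [ 1.2 -0.8 -0.9] w 0.036 q [-0.52  0.55  1.78  0.    0.81 -1.97]
(0.52, -0.05, 0.19, 3.3) -> dpos [ 26.9 232.2 -98.9] twist [ 0.002 -0.004 -0.276]
(0.53, 0.17, 0.19, 3.566) -> dpos [ 42.9 451.8 -98.4] twist [ 0.003 -0.003 -0.542]
```

step_arm(
  series=[
    {"twist": [0,-0.003,0],"delta_pos": [0,10,-45],"jaw": -1},
    {"twist": [0,-0.003,-0.06],"delta_pos": [5,45,-85],"jaw": -1},
    {"twist": [0,-0.003,-0.14],"delta_pos": [12,105,-98],"jaw": -1},
    {"twist": [0,-0.003,-0.22],"delta_pos": [19,165,-98],"jaw": -1},
    {"twist": [0,-0.003,-0.3],"delta_pos": [27,226,-98],"jaw": -1},
    {"twist": [0,-0.003,-0.38],"delta_pos": [33,287,-98],"jaw": -1},
    {"twist": [0.002,-0.003,-0.46],"delta_pos": [38,348,-98],"jaw": -1},
    {"twist": [0.002,-0.003,-0.52],"delta_pos": [42,405,-98],"jaw": -1},
  ],
)

```text
time_s: 12.5
tool_pos: [0.5249, 0.1253, 0.1899]
tool_rot: [3.141, -0.0, -2.737]
contact_force: [0.4, -0.5, -0.5]
grip_width: 0.0362
```

Run:
```python
from h import *
plan((.53,.17,.1,3.566),(.53,.17,.006,3.566))
```

```text
t 12.5 pos [0.5249 0.1253 0.1899] yaw -2.737 F [ 0.4 -0.5 -0.5] w 0.0362 q [ 0.21  0.34  1.85  0.    0.95 -1.76]
(0.53, 0.17, 0.1, 3.566) -> dpos [-22.2  39.   89.9] twist [ 0.001 -0.    -0.02 ]
(0.53, 0.17, 0.006, 3.566) -> dpos [-22.2  38.9 183.9] twist [ 0.001 -0.    -0.02 ]
```

step_arm(
  series=[
    {"twist": [0.001,0,-0.02],"delta_pos": [-10,20,15],"jaw": -1},
    {"twist": [0.001,0,-0.02],"delta_pos": [-20,36,45],"jaw": -1},
    {"twist": [0.001,0,-0.02],"delta_pos": [-22,39,85],"jaw": -1},
    {"twist": [0.001,0,-0.02],"delta_pos": [-22,39,125],"jaw": -1},
    {"twist": [0.001,0,-0.02],"delta_pos": [-22,39,155],"jaw": -1},
    {"twist": [0.001,0,-0.02],"delta_pos": [-22,39,172],"jaw": -1},
    {"twist": [0.001,0,-0.02],"delta_pos": [-22,39,180],"jaw": -1},
    {"twist": [0.001,0,-0.02],"delta_pos": [-22,39,183],"jaw": -1},
  ],
)

```text
time_s: 13.5
tool_pos: [0.5302, 0.1701, 0.0072]
tool_rot: [-3.141, 0.001, -2.717]
contact_force: [0.0, -0.4, -0.7]
grip_width: 0.0362
```

step_arm(
  series=[
    {"twist": [0,0,0],"delta_pos": [0,0,1],"jaw": -1},
    {"twist": [0,0,0],"delta_pos": [0,0,1.7],"jaw": -1},
    {"twist": [0,0,0],"delta_pos": [0,0,1.7],"jaw": -0.1},
    {"twist": [0,0,0],"delta_pos": [0,0,1.7],"jaw": 0.1},
    {"twist": [0,0,0],"delta_pos": [0,0,1.7],"jaw": 0.2},
    {"twist": [0,0,0],"delta_pos": [0,0,-20],"jaw": 0.3},
    {"twist": [0,0,0],"delta_pos": [0,0,-70],"jaw": 0.6},
    {"twist": [0,0,0],"delta_pos": [0,0,-120],"jaw": 0.8},
  ],
)

```text
time_s: 14.5
tool_pos: [0.5297, 0.1699, 0.1282]
tool_rot: [-3.141, -0.0, -2.717]
contact_force: [0.4, 0.3, 0.8]
grip_width: 0.0739
```

Run:
```python
from h import *
plan((.53,.17,.18,1.995),(*(np.array([.53,.17])-.06*np.array([np.cos(1.995),np.sin(1.995)])),.2,1.995))
```

```text
t 14.5 pos [0.5297 0.1699 0.1282] yaw -2.717 F [0.4 0.3 0.8] w 0.0739 q [ 0.29  0.45  1.85 -0.    0.84 -1.71]
(0.53, 0.17, 0.18, 1.995) -> dpos [ -0.3  -0.1 -51.8] twist [-1.000e-03 -0.000e+00  1.571e+00]
(np.float64(0.5546957099919241), np.float64(0.11531799283132721), 0.2, 1.995) -> dpos [ -0.3 -60.1 -71.8] twist [-1.000e-03 -0.000e+00  1.571e+00]
```

step_arm(
  series=[
    {"twist": [0,0,0.186],"delta_pos": [0,-5,-30],"jaw": 0.8},
    {"twist": [0,0,0.372],"delta_pos": [0,-15,-60],"jaw": 0.8},
    {"twist": [0,0,0.558],"delta_pos": [0,-25,-72],"jaw": 0.8},
    {"twist": [0,0,0.744],"delta_pos": [0,-35,-72],"jaw": 0.8},
    {"twist": [0,0,0.93],"delta_pos": [0,-45,-72],"jaw": 0.8},
    {"twist": [0,0,1.116],"delta_pos": [0,-55,-72],"jaw": 0.8},
    {"twist": [0,0,1.3],"delta_pos": [0,-60,-72],"jaw": 0.8},
    {"twist": [0,0,1.485],"delta_pos": [0,-60,-72],"jaw": 0.8},
  ],
)

```text
time_s: 15.5
tool_pos: [0.5544, 0.1149, 0.2002]
tool_rot: [-3.141, 0.0, 2.074]
contact_force: [0.3, -0.4, 1.0]
grip_width: 0.079
```

Run:
```python
from h import *
c=eyes.capture('wrist'); cv2.imwrite('pics/w6.png',c['frame'])
P=cloud(c); m=masks(c); Z=P[...,2]
for b in blobs(c,m['terra']&(Z>.027)&(Z<.034),.03,200): print('terra',b)
plan((.53,.17,.1,1.995),(.53,.17,.008,1.995))
```

```text
terra (np.int32(1399), array([259., 127.]), (array([0.5301, 0.1698]), 0.0555, 0.0362, np.float64(0.425)))
t 15.55 pos [0.5544 0.115  0.2002] yaw 2.067 F [-0.8  0.5  0.8] w 0.079 q [ 0.18  0.37  1.78 -0.    1.   -0.31]
(0.53, 0.17, 0.1, 1.995) -> dpos [ 59.9   4.8 100.2] twist [-0.001  0.     0.072]
(0.53, 0.17, 0.008, 1.995) -> dpos [ 59.9   4.9 192.2] twist [-0.001  0.     0.072]
```

step_arm(
  series=[
    {"twist": [0,0,0.04],"delta_pos": [30,3,25],"jaw": 0.8},
    {"twist": [0,0,0.072],"delta_pos": [55,4.6,55],"jaw": 0.75},
    {"twist": [0,0,0.072],"delta_pos": [59.9,4.9,90],"jaw": 0.75},
    {"twist": [0,0,0.072],"delta_pos": [59.9,4.9,125],"jaw": 0.75},
    {"twist": [0,0,0.072],"delta_pos": [59.9,4.9,155],"jaw": 0.75},
    {"twist": [0,0,0.072],"delta_pos": [59.9,4.9,178],"jaw": 0.75},
    {"twist": [0,0,0.072],"delta_pos": [59.9,4.9,190],"jaw": 0.75},
    {"twist": [0,0,0.072],"delta_pos": [59.9,4.9,194],"jaw": 0.75},
  ],
)

```text
time_s: 16.55
tool_pos: [0.5298, 0.17, 0.0058]
tool_rot: [-3.14, 0.0, 1.996]
contact_force: [-0.5, -0.1, 0.2]
grip_width: 0.0769
```

Run:
```python
from h import *
plan((.5301,.1698,.006,1.995))
```

```text
t 16.55 pos [0.5298 0.17   0.0058] yaw 1.996 F [-0.5 -0.1  0.2] w 0.0769 q [ 0.29  0.66  1.88 -0.    0.61 -0.14]
(0.5301, 0.1698, 0.006, 1.995) -> dpos [-0.3  0.2 -0.2] twist [-0.001  0.     0.001]
```

step_arm(
  series=[
    {"twist": [0,0,0],"delta_pos": [0,0.2,0],"jaw": 0.3},
    {"twist": [0,0,0],"delta_pos": [0,0.2,0],"jaw": 0},
    {"twist": [0,0,0],"delta_pos": [0,0.2,0],"jaw": -1},
    {"twist": [0,0,0],"delta_pos": [0,0.2,0],"jaw": -1},
    {"twist": [0,0,0],"delta_pos": [0,0.2,-5],"jaw": -1},
    {"twist": [0,0,0],"delta_pos": [0,0.2,-30],"jaw": -1},
    {"twist": [0,0,0],"delta_pos": [0,0.2,-80],"jaw": -1},
    {"twist": [0,0,0],"delta_pos": [0,0.2,-130],"jaw": -1},
  ],
  newtons=18,
)

```text
time_s: 17.55
tool_pos: [0.5295, 0.1699, 0.1368]
tool_rot: [-3.139, -0.0, 1.996]
contact_force: [0.1, 0.2, -1.4]
grip_width: 0.0558
```

Run:
```python
from h import *
c=eyes.capture('wrist')
s=manip.get_state();P=cloud(c); m=masks(c)
R0=Rn.from_euler('xyz',s['tool_rot']);T=R0.inv().apply((P-s['tool_pos']).reshape(-1,3)).reshape(P.shape)*1000
k=m['terra']&(T[...,2]<8)&(T[...,2]>-40)&(abs(T[...,0])<40)&(abs(T[...,1])<40)
print(k.sum(),np.percentile(T[k],[1,50,99],axis=0).round(1).tolist())
plan((*bf(0,54),.12,1.9948),(*bf(0,54),.05,1.9948))
```

```text
5576 [[-8.6, -30.9, -18.0], [7.4, -3.7, -16.5], [18.5, 23.3, 3.8]]
t 17.6 pos [0.5331 0.171  0.1432] yaw 1.996 F [1.7 0.6 3.6] w 0.056 q [ 0.29  0.43  1.84 -0.    0.87 -0.14]
(np.float64(0.5450838850018954), np.float64(0.04431833229997733), 0.12, 1.9948) -> dpos [-120.3  -41.6   23.1] twist [0.007 0.001 0.002]
(np.float64(0.5450838850018954), np.float64(0.04431833229997733), 0.05, 1.9948) -> dpos [-120.3  -42.1   93.1] twist [0.007 0.001 0.002]
```

step_arm(
  series=[
    {"twist": [0.007,0.001,0.002],"delta_pos": [-25,-12,5],"jaw": -1},
    {"twist": [0.007,0.001,0.002],"delta_pos": [-65,-25,10],"jaw": -1},
    {"twist": [0.007,0.001,0.002],"delta_pos": [-100,-36,18],"jaw": -1},
    {"twist": [0.007,0.001,0.002],"delta_pos": [-118,-41,30],"jaw": -1},
    {"twist": [0.007,0.001,0.002],"delta_pos": [-120.3,-42,50],"jaw": -1},
    {"twist": [0.007,0.001,0.002],"delta_pos": [-120.3,-42,72],"jaw": -1},
    {"twist": [0.007,0.001,0.002],"delta_pos": [-120.3,-42,87],"jaw": -1},
    {"twist": [0.007,0.001,0.002],"delta_pos": [-120.3,-42.1,93],"jaw": -1},
  ],
)

```text
time_s: 18.6
tool_pos: [0.5445, 0.0445, 0.0489]
tool_rot: [-3.14, -0.001, 1.995]
contact_force: [-0.7, -0.4, -1.2]
grip_width: 0.0557
```

Run:
```python
from h import *
c,P,L,m=gap('w7'); t=eyes.capture('top'); np.savez('t7.npz',**{k:np.array(v) for k,v in t.items()})
s=manip.get_state();R0=Rn.from_euler('xyz',s['tool_rot']);T=R0.inv().apply((P-s['tool_pos']).reshape(-1,3)).reshape(P.shape)*1000
k=m['terra']&(T[...,2]<-14)&(T[...,2]>-40)&(abs(T[...,0])<40)&(abs(T[...,1])<40)
print(k.sum(),np.percentile(T[k],[1,50,99],axis=0).round(1).tolist())
plan((*bf(0,50.5),.03,1.9948),(*bf(0,50.5),.018,1.9948))
```

```text
mid 973 rect (array([ 0.0137, -6.921 ]), 54.5503, 22.9872, np.float64(-0.0)) p1/99 [[-27.0, -17.8], [26.9, 4.0]]
tcp [-0.46 54.41]
5145 [[-8.9, -27.6, -23.7], [5.9, -0.4, -22.3], [18.1, 26.7, -15.2]]
t 18.7 pos [0.5448 0.0445 0.0495] yaw 1.995 F [ 0.2  0.6 -1.1] w 0.0556 q [ 0.06  0.57  1.9  -0.    0.68 -0.36]
(np.float64(0.5465238183814022), np.float64(0.04112825520646028), 0.03, 1.9948) -> dpos [-3.8  0.2 19.5] twist [-0.001 -0.    -0.   ]
(np.float64(0.5465238183814022), np.float64(0.04112825520646028), 0.018, 1.9948) -> dpos [-3.8  0.3 31.5] twist [-0.001 -0.    -0.   ]
```

View pics/w7.png

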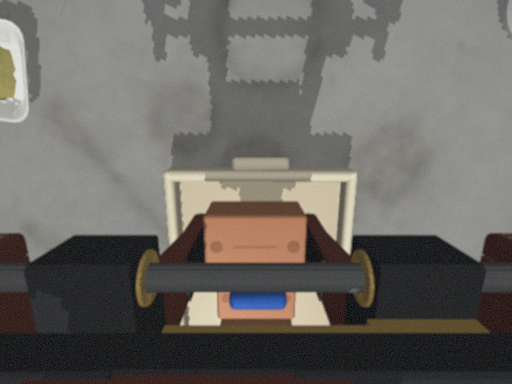

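The wrist view shows the held bar at (255,245), square to the tray. The blue spacer grip is upright behind it at (257,299), with the middle bar beyond.

Run:
```python
from h import *
c=dict(np.load('w7.npz'));P=cloud(c);m=masks(c)
a=.424; U=np.array([[np.cos(a),np.sin(a)],[-np.sin(a),np.cos(a)]])
L=((P[...,:2]-np.array([.5673,-.0049]))@U.T)*1000
k=m['blue']&(abs(L[...,1]-25)<15)&(abs(L[...,0])<30)&(P[...,2]>.05)
print(k.sum(),np.percentile(P[k][:,2],[1,50,99]),rect(L[k][:,:2]),np.percentile(L[k],[1,50,99],axis=0).round(1).tolist())
for x0 in (-14,-5,5):
  q=k&(L[...,0]>x0)&(L[...,0]<x0+9); print(x0,np.percentile(L[q][:,1],[2,98]).round(2))
```

```text
850 [0.0766007  0.07909103 0.08063235] (array([ 0.8082, 24.6176]), 30.3251, 9.5792, np.float64(0.015)) [[-13.7, 20.4], [1.1, 25.8], [15.4, 29.2]]
-14 [20.6  28.98]
-5 [20.46 29.07]
5 [20.67 29.11]
```

step_arm(
  series=[
    {"twist": [0,0,0],"delta_pos": [-1.5,0.2,4],"jaw": -1},
    {"twist": [0,0,0],"delta_pos": [-3,0.2,9],"jaw": -1},
    {"twist": [0,0,0],"delta_pos": [-3.8,0.2,14],"jaw": -1},
    {"twist": [0,0,0],"delta_pos": [-3.8,0.2,19],"jaw": -1},
    {"twist": [0,0,0],"delta_pos": [-3.8,0.2,24],"jaw": -1},
    {"twist": [0,0,0],"delta_pos": [-3.8,0.2,28],"jaw": -1},
    {"twist": [0,0,0],"delta_pos": [-3.8,0.2,30.5],"jaw": -1},
    {"twist": [0,0,0],"delta_pos": [-3.8,0.2,31.5],"jaw": -1},
  ],
)

```text
time_s: 19.7
tool_pos: [0.5464, 0.0411, 0.0178]
tool_rot: [-3.14, -0.0, 1.995]
contact_force: [0.2, -0.1, -0.2]
grip_width: 0.056
```

Run:
```python
from h import *
plan((*bf(0,48.1),.0165,1.9948))
c,P,L,m=gap('w8')
k=m['blue']&(abs(L[...,1]-25)<15)&(abs(L[...,0])<30)&(P[...,2]>.05)
print('blue',rect(L[k][:,:2]),np.percentile(L[k],[1,99],axis=0).round(1).tolist())
```

```text
t 19.7 pos [0.5464 0.0411 0.0178] yaw 1.995 F [ 0.2 -0.1 -0.2] w 0.056 q [ 0.05  0.63  1.9  -0.    0.62 -0.37]
(np.float64(0.5475112012702069), np.float64(0.03894077377090574), 0.0165, 1.9948) -> dpos [-2.4  0.1  1.3] twist [-0.001 -0.    -0.   ]
mid 856 rect (array([-0.0509,  8.4522]), 54.6887, 19.4906, np.float64(-0.003)) p1/99 [[-27.1, -1.1], [27.0, 18.0]]
last 5032 rect (array([-0.3607, 54.6629]), 56.3762, 28.3496, np.float64(-0.002)) p1/99 [[-27.7, 41.4], [26.9, 68.5]]
blade 0.03 22 [[-26.7, 17.0], [-16.7, 18.2]]
tcp [-0.1  50.53]
blue (array([ 0.9036, 28.8191]), 29.7446, 3.4802, np.float64(0.012)) [[-13.7, 27.5], [15.4, 30.0]]
```

step_arm(
  series=[
    {"twist": [0,0,0],"delta_pos": [-0.5,0.2,0.2],"jaw": -1},
    {"twist": [0,0,0],"delta_pos": [-1.0,0.4,0.4],"jaw": -1},
    {"twist": [0,0,0],"delta_pos": [-1.5,0.4,0.6],"jaw": -1},
    {"twist": [0,0,0],"delta_pos": [-1.9,0.4,0.8],"jaw": -1},
    {"twist": [0,0,0],"delta_pos": [-2.2,0.4,0.9],"jaw": -1},
    {"twist": [0,0,0],"delta_pos": [-2.4,0.4,1.1],"jaw": -1},
    {"twist": [0,0,0],"delta_pos": [-2.5,0.4,1.3],"jaw": -1},
    {"twist": [0,0,0],"delta_pos": [-2.5,0.4,1.5],"jaw": -1},
  ],
)

```text
time_s: 20.75
tool_pos: [0.5477, 0.0391, 0.0166]
tool_rot: [-3.14, -0.001, 1.995]
contact_force: [-2.6, 1.3, 5.5]
grip_width: 0.056
```

Run:
```python
from h import *
plan((*bf(0.3,48.1),.0160,1.9948))
c,P,L,m=gap('w9')
```

```text
t 20.75 pos [0.5477 0.0391 0.0166] yaw 1.995 F [-2.6  1.3  5.5] w 0.056 q [ 0.05  0.63  1.89 -0.    0.62 -0.37]
(np.float64(0.5477846364496511), np.float64(0.03906419663200632), 0.016, 1.9948) -> dpos [-0.   0.   0.6] twist [-0.002 -0.001 -0.   ]
mid 868 rect (array([-0.0753,  7.7826]), 54.9909, 21.2016, np.float64(0.003)) p1/99 [[-27.1, -2.1], [27.0, 17.9]]
last 4978 rect (array([-0.0907, 52.3827]), 56.3148, 28.3639, np.float64(-0.008)) p1/99 [[-27.2, 38.9], [27.3, 66.0]]
blade 0.03 11 [[-26.7, 16.8], [-16.8, 17.8]]
tcp [ 0.27 48.12]
```

step_arm(
  series=[
    {"twist": [0,0,0],"delta_pos": [0,0,0],"jaw": 0.32},
    {"twist": [0,0,0],"delta_pos": [0,0,0],"jaw": 0.4},
    {"twist": [0,0,0],"delta_pos": [0,0,0],"jaw": 0.5},
    {"twist": [0,0,0],"delta_pos": [0,0,0],"jaw": 0.55},
    {"twist": [0,0,0],"delta_pos": [0,0,-6],"jaw": 0.55},
    {"twist": [0,0,0],"delta_pos": [0,0,-35],"jaw": 0.55},
    {"twist": [0,0,0],"delta_pos": [0,0,-85],"jaw": 0.4},
    {"twist": [0,0,0],"delta_pos": [0,0,-140],"jaw": 0.0},
  ],
)

```text
time_s: 21.8
tool_pos: [0.5474, 0.039, 0.1579]
tool_rot: [-3.139, -0.001, 1.995]
contact_force: [1.0, 0.2, 0.4]
grip_width: 0.0549
```

Run:
```python
from h import *
plan((*bf(60,24.2),.19,3.5656))
c,P,L,m=gap('w10')
k=m['blue']&(abs(L[...,1]-25)<15)&(abs(L[...,0])<30)&(P[...,2]>.05)
print('blue',k.sum(),rect(L[k][:,:2]),np.percentile(L[k],[1,99],axis=0).round(1).tolist())
```

```text
t 21.8 pos [0.5474 0.039  0.1579] yaw 1.995 F [1.  0.2 0.4] w 0.0549 q [ 0.05  0.4   1.85 -0.    0.9  -0.37]
(np.float64(0.6120309250934168), np.float64(0.04184167669529123), 0.19, 3.5656) -> dpos [-24.   60.  -32.3] twist [-1.000e-03 -3.000e-03 -1.571e+00]
end 347 rect (array([ -0.4098, -33.5396]), 53.8323, 8.2701, np.float64(0.013)) p1/99 [[-26.7, -37.2], [26.4, -29.6]]
mid 1057 rect (array([-0.1479,  0.7753]), 54.5555, 34.8775, np.float64(-0.001)) p1/99 [[-26.6, -16.4], [26.8, 17.5]]
last 1712 rect (array([-0.2198, 48.8985]), 54.715, 34.6194, np.float64(0.001)) p1/99 [[-26.8, 31.8], [26.5, 66.0]]
blade 0.03 63 [[-26.0, 17.7], [-14.4, 29.5]]
tcp [ 3.87 46.76]
blue 519 (array([ 0.8895, 25.3427]), 29.2175, 9.2638, np.float64(-0.022)) [[-13.3, 21.0], [14.9, 29.7]]
```

step_arm(
  series=[
    {"twist": [0,0,-0.186],"delta_pos": [-3,8,-15],"jaw": -0.2},
    {"twist": [0,0,-0.372],"delta_pos": [-6,16,-30],"jaw": -0.45},
    {"twist": [0,0,-0.558],"delta_pos": [-10,26,-32],"jaw": -0.45},
    {"twist": [0,0,-0.744],"delta_pos": [-14,36,-32],"jaw": -0.45},
    {"twist": [0,0,-0.93],"delta_pos": [-18,46,-32],"jaw": -0.45},
    {"twist": [0,0,-1.116],"delta_pos": [-22,55,-32],"jaw": -0.45},
    {"twist": [0,0,-1.3],"delta_pos": [-24,60,-32],"jaw": -0.45},
    {"twist": [0,0,-1.485],"delta_pos": [-24,60,-32],"jaw": -0.45},
  ],
)

```text
time_s: 22.85
tool_pos: [0.6162, 0.0421, 0.1977]
tool_rot: [-3.139, 0.008, -2.797]
contact_force: [-0.8, -0.0, -0.5]
grip_width: 0.0239
```

Run:
```python
from h import *
c,P,L,m=gap('w11')
k=m['blue']&(abs(L[...,1]-25)<15)&(abs(L[...,0])<30)&(P[...,2]>.076)
print('blue',k.sum(),rect(L[k][:,:2]),np.percentile(L[k],[1,99],axis=0).round(1).tolist())
plan((*bf(0,24.2),.1,3.5656),(*bf(0,24.2),.0455,3.5656))
```

```text
end 1566 rect (array([ -0.1881, -48.4731]), 54.8444, 36.3972, np.float64(0.002)) p1/99 [[-26.8, -65.6], [26.5, -30.6]]
mid 1527 rect (array([-0.0569, -0.6025]), 54.5715, 35.4908, np.float64(-0.006)) p1/99 [[-26.7, -17.7], [26.2, 16.6]]
last 1531 rect (array([-0.221 , 47.8125]), 54.6078, 34.7682, np.float64(-0.002)) p1/99 [[-27.0, 30.9], [26.3, 64.7]]
blade 0.03 49 [[-25.1, 17.4], [-15.1, 29.6]]
tcp [63.69 22.8 ]
blue 267 (array([ 0.6167, 23.8033]), 29.2116, 8.7157, np.float64(0.011)) [[-13.7, 19.5], [15.0, 28.1]]
t 22.9 pos [0.616  0.0421 0.1977] yaw -2.79 F [ 1.  -0.3  0.1] w 0.0247 q [ 0.05  0.44  1.67 -0.    1.02 -1.87]
(np.float64(0.5573438892045531), np.float64(0.01715710447517503), 0.1, 3.5656) -> dpos [64.4 -2.9 97.2] twist [-0.003  0.008 -0.072]
(np.float64(0.5573438892045531), np.float64(0.01715710447517503), 0.0455, 3.5656) -> dpos [ 64.8  -2.8 151.7] twist [-0.003  0.008 -0.072]
```

step_arm(
  series=[
    {"twist": [0,0.004,-0.05],"delta_pos": [30,-1.5,20],"jaw": -0.45},
    {"twist": [-0.003,0.008,-0.072],"delta_pos": [58,-2.5,45],"jaw": -0.45},
    {"twist": [-0.003,0.008,-0.072],"delta_pos": [64.4,-2.9,70],"jaw": -0.45},
    {"twist": [-0.003,0.008,-0.072],"delta_pos": [64.4,-2.9,95],"jaw": -0.45},
    {"twist": [-0.003,0.008,-0.072],"delta_pos": [64.6,-2.8,120],"jaw": -0.45},
    {"twist": [-0.003,0.008,-0.072],"delta_pos": [64.8,-2.8,138],"jaw": -0.45},
    {"twist": [-0.003,0.008,-0.072],"delta_pos": [64.8,-2.8,148],"jaw": -0.45},
    {"twist": [-0.003,0.008,-0.072],"delta_pos": [64.8,-2.8,151],"jaw": -0.45},
  ],
)

```text
time_s: 23.9
tool_pos: [0.5573, 0.0172, 0.0459]
tool_rot: [3.141, -0.001, -2.718]
contact_force: [-0.1, -0.4, 0.6]
grip_width: 0.0239
```

Run:
```python
from h import *
c,P,L,m=gap('w12')
plan((*bf(0,24.2),.0455,3.5656))
```

```text
end 2838 rect (array([ -9.7487, -48.3562]), 37.6029, 36.0284, np.float64(0.002)) p1/99 [[-28.2, -65.5], [5.1, -30.9]]
mid 2658 rect (array([-2.016 , -0.8352]), 53.3267, 35.8688, np.float64(-0.008)) p1/99 [[-28.3, -17.9], [22.9, 17.1]]
last 2617 rect (array([-2.1428, 47.586 ]), 53.1825, 35.2525, np.float64(0.002)) p1/99 [[-28.4, 30.6], [22.5, 64.6]]
blade 0.018 86 [[-26.8, 17.3], [-14.9, 29.8]]
blade 0.03 200 [[-24.8, 17.7], [-14.3, 29.5]]
tcp [ 0.07 24.21]
t 23.95 pos [0.5574 0.0172 0.0459] yaw -2.718 F [-1.4  0.1  1. ] w 0.0244 q [ 0.01  0.59  1.87  0.    0.68 -1.98]
(np.float64(0.5573438892045531), np.float64(0.01715710447517503), 0.0455, 3.5656) -> dpos [ 0.1 -0.   0.4] twist [ 0.    -0.    -0.001]
```

step_arm(
  series=[
    {"twist": [0,0,0],"delta_pos": [0,-0.1,0.4],"jaw": -0.7},
    {"twist": [0,0,0],"delta_pos": [0,-0.1,0.4],"jaw": -1},
    {"twist": [0,0,0],"delta_pos": [0,-0.1,0.4],"jaw": -1},
    {"twist": [0,0,0],"delta_pos": [0,-0.1,0.4],"jaw": -1},
    {"twist": [0,0,0],"delta_pos": [0,-0.1,-6],"jaw": -1},
    {"twist": [0,0,0],"delta_pos": [0,-0.1,-16],"jaw": -1},
    {"twist": [0,0,0],"delta_pos": [0,-0.1,-30],"jaw": -1},
    {"twist": [0,0,0],"delta_pos": [0,-0.1,-45],"jaw": -1},
  ],
  newtons=25,
)

```text
time_s: 24.95
tool_pos: [0.5575, 0.0171, 0.0921]
tool_rot: [3.141, -0.0, -2.718]
contact_force: [0.1, 0.2, -1.3]
grip_width: 0.0097
```

Run:
```python
from h import *
plan((.53,.10,.17,3.5656),(.53,.19,.17,3.5656),(.53,.19,.037,3.5656),(.5574,.0172,.15,3.5656))
```

```text
t 24.95 pos [0.5575 0.0171 0.0921] yaw -2.718 F [ 0.1  0.2 -1.3] w 0.0097 q [ 0.01  0.51  1.86  0.    0.77 -1.98]
(0.53, 0.1, 0.17, 3.5656) -> dpos [ -8.9  86.9 -77.9] twist [ 0.    -0.    -0.001]
(0.53, 0.19, 0.17, 3.5656) -> dpos [-45.9 168.9 -77.9] twist [ 0.    -0.    -0.001]
(0.53, 0.19, 0.037, 3.5656) -> dpos [-45.9 168.9  55.1] twist [ 0.    -0.    -0.001]
(0.5574, 0.0172, 0.15, 3.5656) -> dpos [  0.1   0.1 -57.9] twist [ 0.    -0.    -0.001]
```

step_arm(
  series=[
    {"twist": [0,0,0],"delta_pos": [0,0,-30],"jaw": -1},
    {"twist": [0,0,0],"delta_pos": [0,8,-65],"jaw": -1},
    {"twist": [0,0,0],"delta_pos": [-8,40,-78],"jaw": -1},
    {"twist": [0,0,0],"delta_pos": [-22,85,-78],"jaw": -1},
    {"twist": [0,0,0],"delta_pos": [-37,130,-70],"jaw": -1},
    {"twist": [0,0,0],"delta_pos": [-45,160,-50],"jaw": -1},
    {"twist": [0,0,0],"delta_pos": [-46,169,-20],"jaw": -1},
    {"twist": [0,0,0],"delta_pos": [-46,169,10],"jaw": -1},
  ],
)

```text
time_s: 25.95
tool_pos: [0.5302, 0.1913, 0.0825]
tool_rot: [3.142, 0.001, -2.717]
contact_force: [0.5, -0.5, -0.4]
grip_width: 0.0099
```

Run:
```python
from h import *
plan((.53,.19,.0365,3.5656),(.53,.19,.0353,3.5656))
```

```text
t 25.95 pos [0.5302 0.1913 0.0825] yaw -2.717 F [ 0.5 -0.5 -0.4] w 0.0099 q [ 0.33  0.53  1.85  0.    0.76 -1.67]
(0.53, 0.19, 0.0365, 3.5656) -> dpos [ 0.7 -1.2 46. ] twist [0.    0.001 0.001]
(0.53, 0.19, 0.0353, 3.5656) -> dpos [ 0.8 -1.2 47.2] twist [0.    0.001 0.001]
```

step_arm(
  series=[
    {"twist": [0,0.001,0],"delta_pos": [0,0,15],"jaw": -1},
    {"twist": [0,0.001,0],"delta_pos": [0,0,28],"jaw": -1},
    {"twist": [0,0.001,0],"delta_pos": [0,0,37],"jaw": -1},
    {"twist": [0,0.001,0],"delta_pos": [0,0,42],"jaw": -1},
    {"twist": [0,0.001,0],"delta_pos": [0,0,45],"jaw": -1},
    {"twist": [0,0.001,0],"delta_pos": [0,0,46.5],"jaw": -1},
    {"twist": [0,0.001,0],"delta_pos": [0,0,47.2],"jaw": -1},
    {"twist": [0,0.001,0],"delta_pos": [0,0,47.4],"jaw": -1},
  ],
)

```text
time_s: 26.95
tool_pos: [0.5305, 0.1914, 0.0361]
tool_rot: [-3.142, 0.001, -2.717]
contact_force: [-3.1, -1.1, 8.7]
grip_width: 0.0097
```

step_arm(
  series=[
    {"twist": [0,0,0],"delta_pos": [0,0,-0.3],"jaw": -0.9},
    {"twist": [0,0,0],"delta_pos": [0,0,-0.3],"jaw": -0.7},
    {"twist": [0,0,0],"delta_pos": [0,0,-0.3],"jaw": -0.5},
    {"twist": [0,0,0],"delta_pos": [0,0,-0.3],"jaw": -0.4},
    {"twist": [0,0,0],"delta_pos": [0,0,-15],"jaw": -0.4},
    {"twist": [0,0,0],"delta_pos": [0,0,-60],"jaw": -0.4},
    {"twist": [0,0,0],"delta_pos": [0,0,-115],"jaw": -0.4},
    {"twist": [0,0,0],"delta_pos": [-30,0,-165],"jaw": -0.4},
  ],
)

```text
time_s: 27.95
tool_pos: [0.5564, 0.2032, 0.2038]
tool_rot: [-3.142, 0.0, -2.717]
contact_force: [1.6, 0.9, -1.0]
grip_width: 0.0265
```

Run:
```python
from h import *
plan((*bf(95,40),.21,3.5656))
```

```text
t 27.95 pos [0.5564 0.2032 0.2038] yaw -2.717 F [ 1.6  0.9 -1. ] w 0.0265 q [ 0.33  0.4   1.72  0.    1.02 -1.67]
(np.float64(0.6374314253439568), np.float64(0.07064192994109313), 0.21, 3.5656) -> dpos [ -19.2 -154.1   -6.2] twist [-0.     0.     0.001]
```

step_arm(
  series=[
    {"twist": [0,0,0],"delta_pos": [-3,-20,-6],"jaw": -0.4},
    {"twist": [0,0,0],"delta_pos": [-8,-60,-6],"jaw": -0.4},
    {"twist": [0,0,0],"delta_pos": [-14,-110,-6],"jaw": -0.4},
    {"twist": [0,0,0],"delta_pos": [-18,-145,-6],"jaw": -0.4},
    {"twist": [0,0,0],"delta_pos": [-19,-154,-6],"jaw": -0.4},
    {"twist": [0,0,0],"delta_pos": [-19,-154,-6],"jaw": -0.4},
    {"twist": [0,0,0],"delta_pos": [-19,-154,-6],"jaw": -0.4},
    {"twist": [0,0,0],"delta_pos": [-19,-154,-6],"jaw": -0.4},
  ],
)

```text
time_s: 28.95
tool_pos: [0.6366, 0.0717, 0.2098]
tool_rot: [3.141, -0.0, -2.715]
contact_force: [0.6, -0.4, 0.4]
grip_width: 0.0265
```

Run:
```python
from h import *
c,P,L,m=gap('w13')
d=world(c,np.array([[0,0]]),0)
Z=P[...,2]; k=m['blue']&(np.hypot(P[...,0]-.53,P[...,1]-.19)<.04)
if k.any(): print('spacer blue',k.sum(),P[k].min(0),P[k].max(0))
t=eyes.capture('top')
for n in ['spacer_grip','beaker_center','flask_center','timer_center','cup_center','stopper_center','lid_a_center']:
    print(n,[(round(x['p'],2),np.round(x['location']).tolist()) for x in search_frame(t,n)[:2]])
```

```text
end 1571 rect (array([ -0.3405, -48.3697]), 53.3595, 36.0373, np.float64(0.003)) p1/99 [[-26.7, -65.7], [26.3, -30.7]]
mid 1571 rect (array([ 0.1789, -0.3538]), 54.4247, 35.7294, np.float64(-0.004)) p1/99 [[-26.8, -17.7], [26.2, 17.3]]
last 1522 rect (array([-1.82000e-02,  4.84356e+01]), 54.3475, 34.4964, np.float64(-0.005)) p1/99 [[-27.0, 31.2], [26.1, 65.2]]
tcp [94.81 41.21]
spacer blue 568 [0.51721449 0.18079286 0.03500824] [0.54619741 0.19938927 0.07158485]
spacer_grip [(0.48, [214.0, 187.0])]
beaker_center [(0.87, [192.0, 148.0])]
flask_center [(0.92, [342.0, 146.0])]
timer_center [(0.81, [352.0, 234.0])]
cup_center [(0.76, [192.0, 243.0])]
stopper_center [(0.61, [132.0, 182.0])]
lid_a_center [(0.38, [353.0, 234.0])]
```

View pics/w13.png

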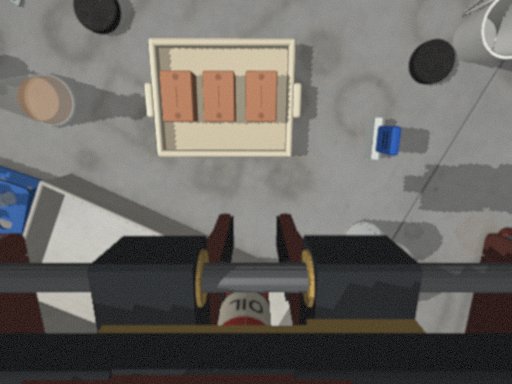

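The final view shows three parallel bars with even gaps at (178,97), (218,97) and (261,97). The spacer stands upright at (383,138), and the gripper is clear of everything.

```bash
python3 -c "
from plant import manip
print(manip.close_job())"
```

```text
the job is handed in; nothing more can be done
None
```

The job is done and handed in at about 29 s of the 72 s allowed, with no verdict reported.

**What I did:**
- Stood the spacer on the tray floor against the middle bar.
- Took the last bar out of the cradle by its long sides and set it on the bench.
- Took it again by its ends, laid it against the spacer and let go.
- Lifted the spacer straight out and stood it on the bench at about (0.53, 0.19).

**Last checks, from the wrist camera:**
- **Spacing:** centre distances were 48.0 mm (end to middle) and 48.8 mm (middle to last). The same measurement with the spacer still in gave 47.9 and 48.4 mm. The last bar's inner edge was masked about 1 mm short, so I take its gap to be within about 0.5 mm of the other. I did not settle that difference.
- **Alignment:** the bars are parallel within 0.01 rad and their ends are in line within about 0.5 mm. The end and middle bars did not measurably move.
- **Spacer:** upright, with its top at about 71 mm above the bench.
- **Force:** the highest reading printed after a move was about 9 N.
- **Bystanders:** the beaker, flask, timer, cup and stopper were found within about 3 pixels of where they started. In the final top picture the network mistook the timer for a lid, so the lids were only confirmed by eye in the wrist picture. I did not re-check the green and red look-alikes at the end; the gripper was not sent to them.

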